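# Press a medal into its backing cup and hold it under the press

## Task

Lay the medal that fits (the middle-sized brass disc on the leather) flat in the shallow steel cup on the press's loading slide, let go of it, and push the slide fully home under the ram. Then press the black lever grip down until the lever is level, so that the white foot squeezes the medal into the cup, and finish while still holding the lever level with the gripper: the adhesive needs that steady pressure, and the lever springs up if let go. Leave the other discs and tools where they are.

Things in the scene. Friction and masses are not known exactly. Their poses are not given: they have to be found in the camera images.
- press: grey cast lever press fixed upright on the bench, base 120 x 190 mm, 200 mm tall without lever. Origin: on the bench under the ram's axis. Its own -x: the way the loading slide comes out (towards the robot); +x: pushed home; -y: to the column (46 mm square, 77 mm off); +y: the way the lever points. The head round the ram (radius 20 mm, z 105 to 151 mm) overhangs the home place
- slide (a joint): loading slide along the press's x axis, m: 0 = fully out (cup axis 100 mm from the ram axis), 0.100 = fully home against its stop (cup under the ram). About 2 N moves it; it stays where it is left
- cup (a point): centre of the floor of the steel backing cup fixed on the slide: round, 44 mm inside, 50 mm outside, rim 3 mm above this floor; the floor is 44 mm above the bench. Moves with the slide
- plate (a point): middle of the top edge of the outer (-x) face of the slide's turned-up front plate: 52 mm wide, 8 mm thick, top edge 76 mm above the bench and 34 mm above the slide, 80 mm from the cup's axis. Push on this outer face to move the slide home; moves with the slide
- lever (a joint): press lever, rad: 0 = at rest, sloping up 0.34 rad towards its end; grows as it is pressed down; 0.34 = level; 0.42 = bottom stop, below level. Drives the ram down 70 mm per rad. A spring lifts it back up; the foot meets a seated medal at about 0.26 rad and gives way from there. Holding it level takes about 13 N straight down at the grip
- lever_grip (a point): on the axis of the lever's black grip (round, 23 mm thick, 105 mm long, from 130 to 235 mm from the pivot), 190 mm from the pivot; 239 mm above the bench at rest, 176 mm when level. Moves with the lever
- foot: white nylon pressing foot under the ram, a disc 34 mm across, 12 mm thick, on a 3 N/mm spring; origin at the centre of its underside, 70 mm above the bench with the lever up; z axis up
- medal: the medal: brass disc 40 mm across and 8 mm thick with a beaded rim and a six-rayed star on top, about 85 g, lying flat on the leather; origin at the centre of its underside, z axis up through its face. Seated, 5 mm of it stand above the cup's rim, so hold it by its upper 4 mm
- leather: grey leather pad 200 x 200 x 4 mm, fixed to the bench, on which the three brass discs lie; origin at the centre of its underside
- disc_large: plain brass disc 54 mm across, 8 mm thick, too big for the cup; leave it alone
- disc_small: plain brass disc 26 mm across, 8 mm thick, too small for the cup; leave it alone
- hammer: goldsmith's hammer lying on the bench, 255 mm long, wooden handle; leave it alone
- punch: square steel punch lying on the bench, 10 mm thick, about 120 mm long; leave it alone
- file: flat file with a wooden handle lying on the bench, about 240 mm long; leave it alone
- lever_pivot (a point): the lever's pivot, fixed on the press at its own x 0, y -70 mm, z 176 mm above the bench; a level lever has its axis at this height all along
Not all that is in view belongs to the job. What is shaped like the medal but purple or turquoise is not meant.

How it is judged (in metres and radians):
On the way, in this order (a step that is already met when the one before it is completed fails the run):
1. the medal lies flat in the cup, let go, with the slide still out (horizontal distance between medal and cup below 0.0035 m and z of medal in the frame of cup between -0.002 and 0.0015 m and angle between medal's own z axis and vertical below 0.06 rad and contact force between the fingers and medal below 0.05 N and value of joint slide below 0.05 m), for 0.2 s.
2. the slide is fully home with the medal still flat in the cup and the lever still up (value of joint slide above 0.097 m and horizontal distance between medal and cup below 0.0035 m and angle between medal's own z axis and vertical below 0.06 rad and value of joint lever below 0.1 rad), for 0.2 s.
At the end, for the whole second after the job is handed in: The gripper is holding the lever level (joint 0.29 to 0.39 rad, steady, at least 3 N of the fingers on the lever); the slide is home to 3 mm; the medal lies flat in the cup (within 3.5 mm of its centre, on the floor to 1.5 mm, tilt under 0.06 rad) and the foot presses on it with more than 6 N (value of joint lever between 0.29 and 0.39 rad and velocity of joint lever between -0.1 and 0.1 rad/s and contact force between the fingers and lever above 3 N and contact force between foot and medal above 6 N and value of joint slide above 0.097 m and horizontal distance between medal and cup below 0.0035 m and z of medal in the frame of cup between -0.003 and 0.0015 m and angle between medal's own z axis and vertical below 0.06 rad); the arm keeps its last pose, push and grip.
It fails at once if another disc or a tool is pushed more than 30 mm from its place (distance of any of disc_large, disc_small, hammer, punch, file from where it was at the start of the episode above 0.03 m).
It also fails if it takes over 72 s, if anything falls off the work surface, if the arm or the gripper's body presses on something with over 40 N, if the wrist force passes 120 N, or if a joint passes its speed limit or range.

## Robot

A 7-joint arm with a two-finger parallel gripper is mounted at the origin on the work surface. World frame = base frame: x ahead of the robot, y to its left, z up, the work surface at z = 0. Lengths are in m, angles in degrees, forces in N, time in s.
With the tool pointing down it reaches from about 0.35 to 0.9 m from the base axis. Payload 8.1 kg.
Tool frame: the origin (TCP) lies at the very end of the fingers, on their centre line; the grasp point (between the pads) lies 19 mm behind it; x points along the fingers, z is the direction in which the jaws open and shut, and the axes are right-handed (so a half turn about x gives the same grasp; the last joint's range is limited). The gripper opens to 92 mm and grips with 3 to 60 N. Pads are 19 mm wide; open, the fingers measure 130 mm over their backs; the gripper's body (75 mm by 190 mm) begins 47 mm behind the grasp point.
Start: joints at [-70.967, 24.895, 1.432, 90.138, -0.665, 64.973, -4.303], TCP at [0.263, 0.567, 0.227] pointing down, gripper open.
Joint ranges: [-149.89, 149.89], [-25.12, 119.58], [-72.63, 75.52], [4.76, 147.25], [-75.54, 255.54], [6.69, 114.76], [-157.13, 157.13]. Speed limits (degrees/s): [127.2, 127.2, 172.46, 172.46, 180, 180, 180].

## Interface

Orientations are given as a 3x3 rotation matrix whose columns are the frame's x, y, z axes.
In Python, from bench import sensors, optics, ticket gives the robot as it stands.
- The arm moves only by the tool jog_arm, never from a script. Its argument "series" is a list of rows, each an object with "dr": the turn, a rotation vector about the tool's x, y, z in degrees, a list of three; "translation": the shift along the tool's x, y, z in mm, a list of three; "jaw": the closure, from 0 (fully open) to 1 (shut). In form: [{"dr": [rx, ry, rz], "translation": [x, y, z], "jaw": jaw}, ...]. A call has 1 to 5 rows; each row is the pose to reach, as a shift and turn from the pose commanded when the call began, along the tool's axes at that moment; what a row does not reach only later rows make up. A row lasts 1/8 s, in which the tool goes at most 62.5 mm and 10.7 degrees, less where a joint would pass 70% of its speed; a pose out of reach is approached as far as the arm can. A call with a gripper value outside its range is refused whole. The fingers move at their own pace and stop on an object; the grip force is fixed at half the most. Time passes only in rows, so rows that repeat a pose let the fingers close. It gives the time, the measured TCP pose, the force and the opening at its end, in the units of the state.
- sensors.get_obs(): the state, without advancing time (a new reading comes with each control period).
- optics.grab_frame(name): name is "side" or "top"; returns the picture (400x640x3 uint8, red, green, blue); there is no depth.
- optics.camera_info(name): a dict with "camera_matrix" (3x3 intrinsics, pixels), "position" and "rotation" of the camera in the world. Camera axes: x right, y down, z forward; pixel columns grow to the right and rows downward; lengths in m; the calibration is good to about 2 mm. A picture is of the moment at which its call begins. camera_info takes no time and is no camera call.
- ticket.hand_in(): hands the job in, once; it reports no verdict.
Trained networks look in the newest picture that a camera, given by its name, has taken for a name from the list of things; names that differ only in an ending like _2 or _b are one class to them, and where a whole thing is asked for, a point or a joint stands for the part that bears it (a point fixed in the world has none). Each returns a list of dicts, best first, with "p" (0 to 1); they miss things now and then, are a little off and sometimes report something else, mostly with a low value. They report only what shows in the picture. A call takes as long as a camera call. They do not tell look-alikes from the thing itself.
- optics.masks_of(camera, name): "region" (400x640 bool, what is visible of it) and "at" ([column, row] in pixels, amid what is visible of it).
- optics.tip_of(camera, name): "at" ([column, row] in pixels: a listed point, or the origin of a listed thing).
The state is a dict: "time_s": time; "qpos": joint angles; "joint_vel": joint speeds; "joint_torque": joint torques, N m; "tool_pos": TCP position; "orientation": TCP orientation; "force": force on the tool from outside, world axes, zero at the start; "ft_torque": the same for the moment, N m; "opening": finger opening in m.
Only numpy, scipy, OpenCV 4.12 (cv2) and the standard library are available. Lean on these libraries where they do the work, as an engineer would, in place of code of your own. Each camera call takes 0.05 s, during which the arm holds its last target.

## Working session

There is one attempt and no reset: what is moved stays moved. The work goes in short steps, Python scripts to look and compute and a tool call to move; the robot and the scene stay as the last step left them, time stands still between calls to the robot, and variables do not carry over. Pictures are saved under pics/ and viewed, and the job is handed in when it is done.

Besides the shell and the picture viewer there is one more tool, called after "Call:" in YAML: its name, and indented under it one key for each argument. jog_arm: Moves the arm, as the interface text tells. Its arguments: {"type":"object","properties":{"series":{"type":"array"}},"required":["series"]}

```bash
ls; mkdir -p pics; python3 - <<'E'
from bench import sensors, optics
import cv2, numpy as np
np.set_printoptions(precision=4,suppress=True)
o=sensors.get_obs(); print({k:np.round(v,4) for k,v in o.items()})
for c in("side","top"):
    f=optics.grab_frame(c); cv2.imwrite(f"pics/{c}0.png",f[:,:,::-1])
    print(c,optics.camera_info(c))
E
```

```text
pics
{'time_s': np.float64(0.0), 'qpos': array([-70.9666,  24.9351,   1.431 ,  90.1887,  -0.6655,  64.9715,
        -4.303 ]), 'joint_vel': array([ 0.0794, -0.1084, -0.0256, -0.0137,  0.0787, -0.0038,  0.0299]), 'joint_torque': array([  0.    , -66.7847,   0.9846, -31.445 ,  -0.0607,   0.0426,
         0.0002]), 'tool_pos': array([0.2631, 0.5664, 0.226 ]), 'orientation': array([[-0.0005, -0.9069,  0.4213],
       [-0.0014,  0.4213,  0.9069],
       [-1.    , -0.0001, -0.0015]]), 'force': array([ 0.2027, -0.8922,  1.1171]), 'ft_torque': array([-0.0284,  0.0288, -0.0013]), 'opening': np.float64(0.0918)}
side {'camera_matrix': array([[415.409 ,   0.    , 325.7941],
       [  0.    , 415.409 , 198.7821],
       [  0.    ,   0.    ,   1.    ]]), 'position': array([ 0.3171, -0.5949,  0.9138]), 'rotation': array([[ 0.9318, -0.2775,  0.2342],
       [-0.363 , -0.7196,  0.5919],
       [ 0.0043, -0.6365, -0.7713]])}
top {'camera_matrix': array([[490.0126,   0.    , 316.6878],
       [  0.    , 490.0126, 198.1431],
       [  0.    ,   0.    ,   1.    ]]), 'position': array([ 0.2822, -0.0008,  1.4587]), 'rotation': array([[ 0.0664, -0.9772,  0.2016],
       [-0.9978, -0.0657,  0.0102],
       [ 0.0032, -0.2018, -0.9794]])}
```

View pics/side0.png

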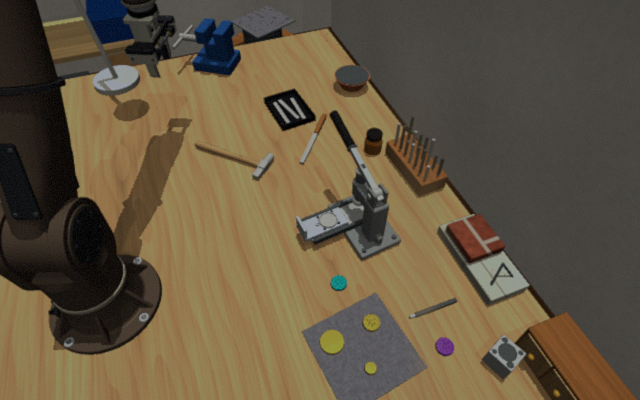

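View pics/top0.png

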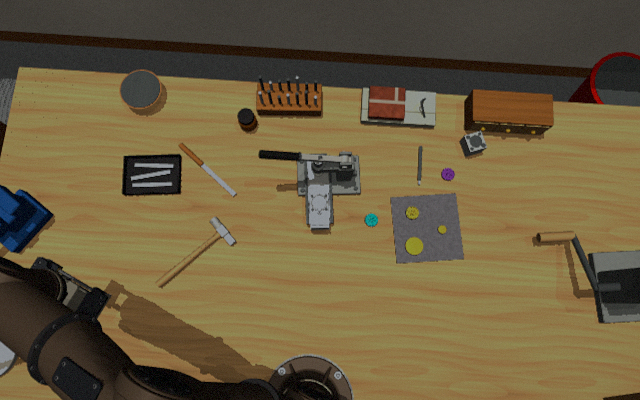

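```bash
cat > h.py <<'E'
from bench import sensors, optics
import cv2, numpy as np
np.set_printoptions(precision=4,suppress=True)
def ray(c,uv):
    i=optics.camera_info(c);K=np.array(i["camera_matrix"]);d=np.linalg.inv(K)@np.array([uv[0],uv[1],1.]);R=np.array(i["rotation"])
    d=R@d
    return np.array(i["position"]),d/np.linalg.norm(d)
def atz(c,uv,z):
    p,d=ray(c,uv); return p+d*(z-p[2])/d[2]
def proj(c,P):
    i=optics.camera_info(c);q=np.array(i["rotation"]).T@(np.array(P)-np.array(i["position"]));q=np.array(i["camera_matrix"])@q
    return q[:2]/q[2]
def tri(a,b):
    p1,d1=ray("side",a);p2,d2=ray("top",b)
    A=np.stack([d1,-d2],1);t=np.linalg.lstsq(A,p2-p1,rcond=None)[0]
    x=p1+d1*t[0];y=p2+d2*t[1];return (x+y)/2,np.linalg.norm(x-y)
E
python3 - <<'E'
from h import *
for c in("side","top"):
    optics.grab_frame(c)
Z=dict(cup=.044,plate=.076,lever_grip=.239,foot=.070,medal=.004,leather=0,disc_large=.004,disc_small=.004,lever_pivot=.176,press=0)
r={}
for n in Z:
    for c in("side","top"):
        l=optics.tip_of(c,n); 
        for q in l[:3]:
            print(n,c,round(q["p"],2),np.round(q["at"],1),atz(c,q["at"],Z[n]))
        r[n,c]=l
    if r[n,"side"] and r[n,"top"]: print("  tri",tri(r[n,"side"][0]["at"],r[n,"top"][0]["at"]))
for n in("hammer","punch","file"):
    for c in("side","top"):
        for q in optics.masks_of(c,n)[:2]: print(n,c,round(q["p"],2),np.round(q["at"],1),atz(c,q["at"],.01))
print(sensors.get_obs()["time_s"])
E
```

```text
cup side 0.89 [326.2 220.5] [0.5556 0.0039 0.044 ]
cup side 0.29 [375.9 189.4] [0.7228 0.0541 0.044 ]
cup top 0.82 [319.1 202.9] [0.5596 0.006  0.044 ]
cup top 0.21 [440.2 228.8] [ 0.5066 -0.351   0.044 ]
  tri (array([0.5584, 0.0062, 0.0407]), np.float64(0.0037100874201592515))
plate side 0.58 [298.5 224.8] [ 0.4777 -0.0057  0.076 ]
plate top 0.62 [278.4 156.6] [0.6833 0.1339 0.076 ]
  tri (array([ 0.6114,  0.1275, -0.0587]), np.float64(0.21570952671811883))
lever_grip side 0.7 [338.9 128.2] [0.6334 0.1203 0.239 ]
lever_grip top 0.77 [276.1 157.1] [0.6343 0.1239 0.239 ]
  tri (array([0.6353, 0.1243, 0.2353]), np.float64(0.00028355402824908644))
foot side 0.57 [360.7 201. ] [0.656  0.0127 0.07  ]
foot top 0.21 [414.4 242.9] [ 0.4571 -0.272   0.07  ]
  tri (array([ 0.4659, -0.2228,  0.4087]), np.float64(0.10670728964620675))
medal side 0.79 [371.6 323. ] [ 0.5575 -0.2762  0.004 ]
medal side 0.6 [341.6 284.3] [ 0.5314 -0.1613  0.004 ]
medal top 0.68 [413.1 214.6] [ 0.5506 -0.2787  0.004 ]
medal top 0.65 [368.9 218.4] [ 0.5301 -0.1463  0.004 ]
medal top 0.59 [448.9 171.7] [ 0.6915 -0.38
[... 889 characters left out ...]
5847 -0.1068  0.176 ]
lever_pivot top 0.78 [347.9 161.1] [ 0.6544 -0.0651  0.176 ]
lever_pivot top 0.68 [316.9 177.6] [0.6027 0.0158 0.176 ]
  tri (array([ 0.6481, -0.064 ,  0.1949]), np.float64(0.0015380292683211515))
press top 0.64 [317.  178.3] [0.6445 0.0177 0.    ]
press top 0.46 [206.5 167.9] [0.6545 0.359  0.    ]
hammer side 0.78 [241.5 156.4] [0.4109 0.3495 0.01  ]
hammer top 0.68 [202.2 248. ] [0.4076 0.3419 0.01  ]
punch side 0.78 [431.8 308.3] [ 0.7014 -0.2967  0.01  ]
punch side 0.29 [320.1 221.4] [0.5484 0.0304 0.01  ]
punch top 0.64 [421.4 164.7] [ 0.7063 -0.2988  0.01  ]
file side 0.73 [311.4 137.8] [0.6405 0.3517 0.01  ]
file top 0.95 [204.3 168.9] [0.6483 0.3629 0.01  ]
1.5
```

```bash
python3 - <<'E'
from h import *
s=cv2.imread("pics/side0.png");t=cv2.imread("pics/top0.png")
cv2.imwrite("pics/s_press.png",cv2.resize(s[170:270,280:410],None,fx=6,fy=6,interpolation=cv2.INTER_CUBIC)[:600,:780])
cv2.imwrite("pics/t_press.png",cv2.resize(t[140:240,250:380],None,fx=6,fy=6,interpolation=cv2.INTER_CUBIC))
# yellow blobs
for n,im in(("side",s),("top",t)):
    h=cv2.cvtColor(im,cv2.COLOR_BGR2HSV)
    m=((h[...,0]>=22)&(h[...,0]<=34)&(h[...,1]>150)&(h[...,2]>60)).astype(np.uint8)
    k,l,st,ce=cv2.connectedComponentsWithStats(m)
    for i in range(1,k):
        if st[i,4]>40:print(n,st[i],ce[i],atz(n,ce[i],.012),atz(n,ce[i],.008))
E
```

```text
side [363 315  17  16 209] [370.9187 322.4928] [ 0.5544 -0.2774  0.012 ] [ 0.5555 -0.276   0.008 ]
side [320 330  24  24 436] [331.6697 341.7317] [ 0.4554 -0.2861  0.012 ] [ 0.456  -0.2847  0.008 ]
side [365 362  11  12 103] [370.1359 367.9806] [ 0.5103 -0.3673  0.012 ] [ 0.5111 -0.3663  0.008 ]
top [406 207  13  12 123] [411.8374 212.5203] [ 0.5552 -0.2732  0.012 ] [ 0.556 -0.274  0.008]
top [438 226   8   8  51] [441.6667 229.1176] [ 0.511  -0.3633  0.012 ] [ 0.5116 -0.3643  0.008 ]
top [405 237  18  18 239] [413.7615 245.6569] [ 0.4561 -0.2816  0.012 ] [ 0.4566 -0.2824  0.008 ]
```

View pics/s_press.png

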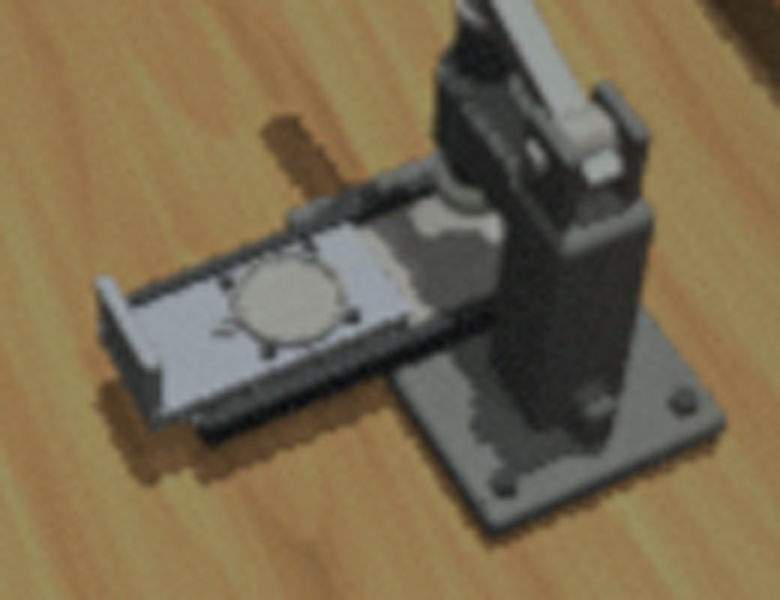

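View pics/t_press.png

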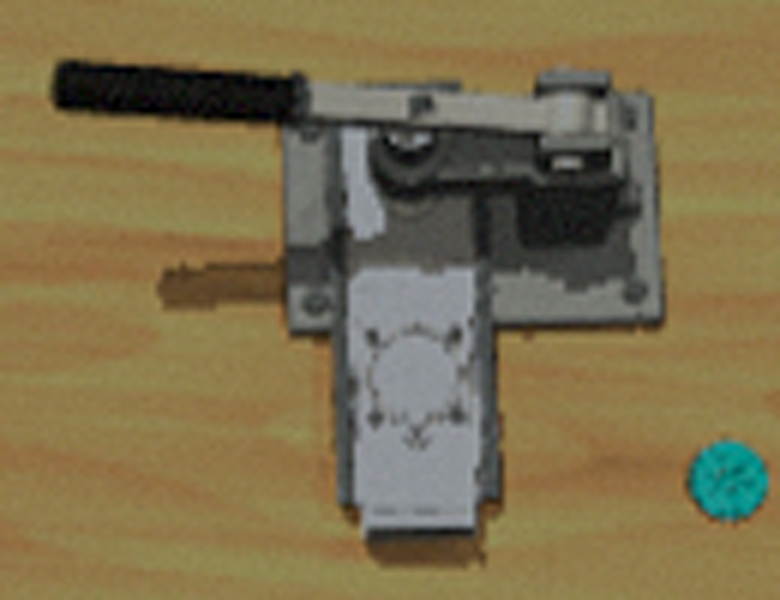

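```bash
python3 - <<'E'
from h import *
T=lambda x,y:(250+x/6,140+y/6)
S=lambda x,y:(280+x/6,170+y/6)
print("cup",atz("top",T(415.5,375.5),.0425),atz("side",S(288.5,298.5),.0425), "ell",atz("side",S(289,298),.047))
def yaw(a,b): d=b-a; return np.degrees(np.arctan2(d[1],d[0]))
print("base front edge yaw-(-90)",yaw(atz("top",T(290,333),.012),atz("top",T(660,322),.012))+90)
print("base right edge",yaw(atz("top",T(660,322),.012),atz("top",T(655,95),.012)))
print("rail L",yaw(atz("top",T(340,505),.045),atz("top",T(345,260),.045)))
print("rail R",yaw(atz("top",T(498,505),.045),atz("top",T(488,275),.045)))
print("plate top",yaw(atz("top",T(362,525),.076),atz("top",T(475,525),.076))+90, atz("top",T(418,528),.076))
print("side base front",yaw(atz("side",S(390,372),.012),atz("side",S(495,535),.012))+90)
print("side base right",yaw(atz("side",S(495,535),.012),atz("side",S(722,420),.012)))
print("rail side",yaw(atz("side",S(205,430),.035),atz("side",S(390,378),.035)))
print("plate side",atz("side",S(100,283),.076),atz("side",S(152,362),.076))
gt=[T(58,85),T(297,97)]
L=.34
# grip ends: 130,235 from pivot
a=atz("top",gt[0],.176+.235*np.sin(L));b=atz("top",gt[1],.176+.130*np.sin(L));print("grip",a,b,yaw(a,b)+90)
E
```

```text
cup [0.5609 0.0056 0.0425] [0.5615 0.0054 0.0425] ell [0.5605 0.0025 0.047 ]
base front edge yaw-(-90) 5.5894970482302995
base right edge 4.0208901839651965
rail L 2.887980020511926
rail R 5.8901441536253705
plate top 3.8358851970409518 [ 0.4808 -0.0005  0.076 ]
side base front 5.325981738344623
side base right 8.400730061647213
rail side -2.470760415109548
plate side [0.4811 0.0184 0.076 ] [ 0.488  -0.0276  0.076 ]
grip [0.6348 0.1648 0.2544] [0.6467 0.0647 0.2194] 6.756063521375367
```

Call:
jog_arm:
  series:
    - {"dr": [-10,0,0],"translation": [0,0,-60],"jaw": 0}
    - {"dr": [-20,0,0],"translation": [0,0,-120],"jaw": 0.2}
    - {"dr": [-30,0,0],"translation": [0,0,-180],"jaw": 0.35}
    - {"dr": [-30,0,0],"translation": [0,0,-240],"jaw": 0.35}
    - {"dr": [-30,0,0],"translation": [0,0,-300],"jaw": 0.35}

```text
time_s: 2.12
tool_pos: [0.1362, 0.2931, 0.2267]
orientation: [[0.0, -0.996, -0.089], [0.001, -0.089, 0.996], [-1.0, -0.0, 0.001]]
force: [0.3, 0.3, 0.8]
opening: 0.0609
```

Call:
jog_arm:
  series:
    - {"dr": [0,0,0],"translation": [0,-45,-40],"jaw": 0.35}
    - {"dr": [0,0,0],"translation": [0,-90,-80],"jaw": 0.35}
    - {"dr": [0,0,0],"translation": [0,-135,-120],"jaw": 0.35}
    - {"dr": [0,0,0],"translation": [0,-175,-165],"jaw": 0.35}
    - {"dr": [0,0,0],"translation": [0,-215,-210],"jaw": 0.35}

```text
time_s: 2.75
tool_pos: [0.3711, 0.1032, 0.2272]
orientation: [[0.001, -0.996, -0.089], [0.001, -0.089, 0.996], [-1.0, -0.001, 0.001]]
force: [0.3, 1.1, -0.5]
opening: 0.0598
```

Call:
jog_arm:
  series:
    - {"dr": [0,0,0],"translation": [0,-20,-55],"jaw": 0.35}
    - {"dr": [0,0,0],"translation": [0,-40,-110],"jaw": 0.35}
    - {"dr": [0,0,0],"translation": [0,-60,-165],"jaw": 0.35}
    - {"dr": [0,0,0],"translation": [0,-80,-220],"jaw": 0.35}
    - {"dr": [0,0,0],"translation": [0,-100,-275],"jaw": 0.35}

```text
time_s: 3.38
tool_pos: [0.4945, -0.162, 0.2269]
orientation: [[0.001, -0.996, -0.089], [0.0, -0.089, 0.996], [-1.0, -0.001, 0.0]]
force: [0.4, 0.8, 0.8]
opening: 0.0598
```

Call:
jog_arm:
  series:
    - {"dr": [0,0,0],"translation": [25,-20,-55],"jaw": 0.35}
    - {"dr": [0,0,0],"translation": [50,-40,-100],"jaw": 0.35}
    - {"dr": [0,0,0],"translation": [80,-50,-118],"jaw": 0.35}
    - {"dr": [0,0,0],"translation": [100,-50,-118],"jaw": 0.35}
    - {"dr": [0,0,0],"translation": [100,-50,-118],"jaw": 0.35}

```text
time_s: 4.0
tool_pos: [0.5529, -0.2732, 0.1252]
orientation: [[-0.003, -0.996, -0.088], [0.001, -0.088, 0.996], [-1.0, 0.003, 0.001]]
force: [1.1, 0.4, 1.1]
opening: 0.0592
```

Call:
jog_arm:
  series:
    - {"dr": [0,0,0],"translation": [40,-2,-2],"jaw": 0.35}
    - {"dr": [0,0,0],"translation": [80,-2,-2],"jaw": 0.35}
    - {"dr": [0,0,0],"translation": [88,-2,-2],"jaw": 0.35}
    - {"dr": [0,0,0],"translation": [88,-2,-2],"jaw": 0.35}

```text
time_s: 4.5
tool_pos: [0.5566, -0.2755, 0.0399]
orientation: [[0.001, -0.996, -0.089], [-0.0, -0.089, 0.996], [-1.0, -0.001, -0.0]]
force: [0.9, -0.4, 0.1]
opening: 0.0598
```

```bash
python3 - <<'E'
from h import *
o=sensors.get_obs();p=np.array(o["tool_pos"]);print(p)
ims=[]
for c in("side","top"):
    f=optics.grab_frame(c)[:,:,::-1].copy(); u=proj(c,p); print(c,u)
    x0,y0=int(u[0])-40,int(u[1])-40
    z=cv2.resize(f[y0:y0+80,x0:x0+80],(400,400),interpolation=cv2.INTER_CUBIC)
    cv2.circle(z,tuple(int(v) for v in (u-[x0,y0])*5),3,(0,0,255),-1)
    ims.append(z)
cv2.imwrite("pics/g1.png",np.hstack(ims))
E
```

```text
[ 0.5566 -0.2755  0.0399]
side [372.5483 316.2427]
top [414.4508 210.4569]
```

View pics/g1.png

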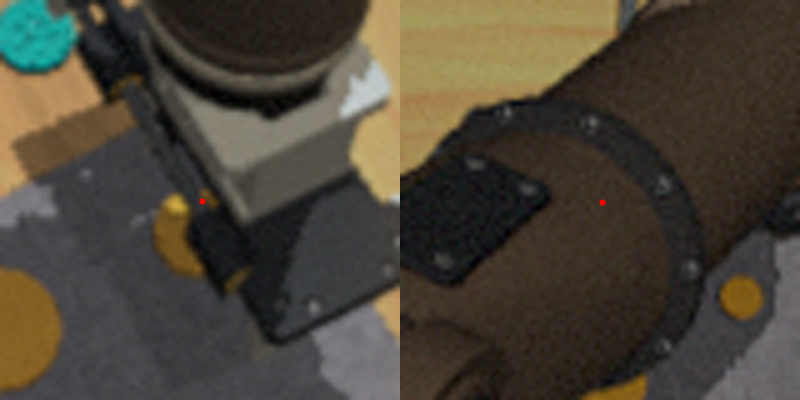

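Call:
jog_arm:
  series:
    - {"dr": [0,0,0],"translation": [20,1,0],"jaw": 0.35}
    - {"dr": [0,0,0],"translation": [31,1,0],"jaw": 0.35}
    - {"dr": [0,0,0],"translation": [31,1,0],"jaw": 0.35}
    - {"dr": [0,0,0],"translation": [31,1,0],"jaw": 0.35}

```text
time_s: 5.1
tool_pos: [0.5551, -0.2756, 0.0078]
orientation: [[-0.0, -0.996, -0.088], [-0.0, -0.088, 0.996], [-1.0, 0.0, -0.0]]
force: [0.5, 0.7, -0.0]
opening: 0.0599
```

Call:
jog_arm:
  series:
    - {"dr": [0,0,0],"translation": [0,0,0],"jaw": 0.8}
    - {"dr": [0,0,0],"translation": [0,0,0],"jaw": 0.8}
    - {"dr": [0,0,0],"translation": [0,0,0],"jaw": 0.8}
    - {"dr": [0,0,0],"translation": [0,0,0],"jaw": 0.8}
    - {"dr": [0,0,0],"translation": [0,0,0],"jaw": 0.8}

```text
time_s: 5.72
tool_pos: [0.5552, -0.2755, 0.008]
orientation: [[0.0, -0.996, -0.089], [-0.0, -0.089, 0.996], [-1.0, -0.0, -0.0]]
force: [-0.4, 0.2, 3.3]
opening: 0.038
```

Call:
jog_arm:
  series:
    - {"dr": [0,0,0],"translation": [-20,0,0],"jaw": 0.8}
    - {"dr": [0,0,0],"translation": [-70,0,0],"jaw": 0.8}
    - {"dr": [0,0,0],"translation": [-120,0,0],"jaw": 0.8}
    - {"dr": [0,0,0],"translation": [-170,0,0],"jaw": 0.8}
    - {"dr": [0,0,0],"translation": [-170,0,0],"jaw": 0.8}

```text
time_s: 6.35
tool_pos: [0.5569, -0.2772, 0.183]
orientation: [[0.007, -0.996, -0.088], [-0.003, -0.088, 0.996], [-1.0, -0.007, -0.004]]
force: [0.2, -0.1, -2.2]
opening: 0.0385
```

```bash
cat > look.py <<'E'
from h import *
import sys
o=sensors.get_obs();p=np.array(o["tool_pos"]);print(p,o["opening"],o["time_s"])
ims=[]
for c in("side","top"):
    f=optics.grab_frame(c)[:,:,::-1].copy(); u=proj(c,p); print(c,u)
    cv2.imwrite(f"pics/{sys.argv[1]}_{c}.png",f)
    x0,y0=max(0,int(u[0])-40),max(0,int(u[1])-40)
    z=cv2.resize(f[y0:y0+80,x0:x0+80],(400,400),interpolation=cv2.INTER_CUBIC)
    cv2.circle(z,tuple(int(v) for v in (u-[x0,y0])*5),2,(0,0,255),-1)
    ims.append(z)
cv2.imwrite(f"pics/{sys.argv[1]}.png",np.hstack(ims))
E
python3 look.py g2
```

```text
[ 0.5569 -0.2772  0.183 ] 0.03846813799178039 6.35
side [379.7448 286.1618]
top [425.7894 200.8577]
```

View pics/g2.png

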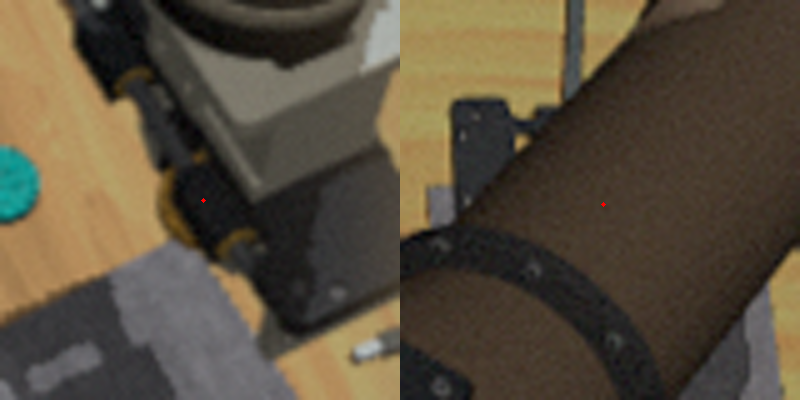

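Call:
jog_arm:
  series:
    - {"dr": [0,0,0],"translation": [0,-7,55],"jaw": 0.8}
    - {"dr": [0,0,0],"translation": [0,-14,110],"jaw": 0.8}
    - {"dr": [0,0,0],"translation": [0,-20,165],"jaw": 0.8}
    - {"dr": [0,0,0],"translation": [0,-26,220],"jaw": 0.8}
    - {"dr": [0,0,0],"translation": [0,-31,265],"jaw": 0.8}

```text
time_s: 7.08
tool_pos: [0.5612, -0.006, 0.1764]
orientation: [[-0.003, -0.996, -0.09], [0.0, -0.09, 0.996], [-1.0, 0.003, 0.0]]
force: [1.1, -0.8, -0.2]
opening: 0.0382
```

Call:
jog_arm:
  series:
    - {"dr": [0,0,0],"translation": [30,0,14],"jaw": 0.8}
    - {"dr": [0,0,0],"translation": [60,0,14],"jaw": 0.8}
    - {"dr": [0,0,0],"translation": [90,0,14],"jaw": 0.8}
    - {"dr": [0,0,0],"translation": [90,0,14],"jaw": 0.8}
    - {"dr": [0,0,0],"translation": [90,0,14],"jaw": 0.8}

```text
time_s: 7.7
tool_pos: [0.5613, 0.0049, 0.0881]
orientation: [[-0.0, -0.996, -0.088], [-0.0, -0.088, 0.996], [-1.0, 0.0, -0.0]]
force: [0.4, 0.7, -0.5]
opening: 0.0383
```

```bash
cat > look2.py <<'E'
from h import *
import sys
o=sensors.get_obs();p=np.array(o["tool_pos"]);R=np.array(o["orientation"]);print(p,o["opening"],o["time_s"],R[:,0])
ims=[]
for c in("side","top"):
    f=optics.grab_frame(c)[:,:,::-1].copy(); u=proj(c,p)
    cv2.imwrite(f"pics/{sys.argv[1]}_{c}.png",f)
    x0,y0=max(0,int(u[0])-25),max(0,int(u[1])-25)
    z=cv2.resize(f[y0:y0+50,x0:x0+50],(400,400),interpolation=cv2.INTER_CUBIC); raw=z.copy()
    if len(sys.argv)>2:
      for dz in (.004,-.004):
        P=[proj(c,p+np.array([.02*np.cos(a),.02*np.sin(a),dz])) for a in np.linspace(0,6.283,60)]
        cv2.polylines(z,[((np.array(P)-[x0,y0]+.5)*8).astype(int)],True,(0,0,255) if dz>0 else (255,0,0),1)
    ims+= [raw,z] if c=="side" else []
cv2.imwrite(f"pics/{sys.argv[1]}.png",np.hstack(ims))
E
python3 look2.py g3 1
```

```text
[0.5613 0.0049 0.0881] 0.038307325421921105 7.7 [-0.0003 -0.0003 -1.    ]
```

View pics/g3.png

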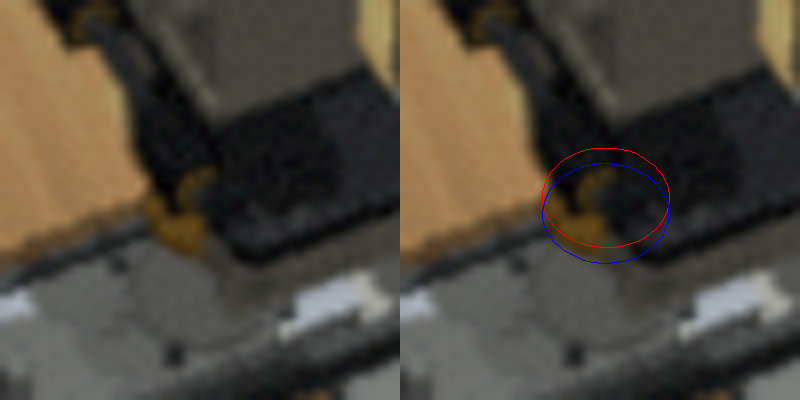

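View pics/g3_top.png

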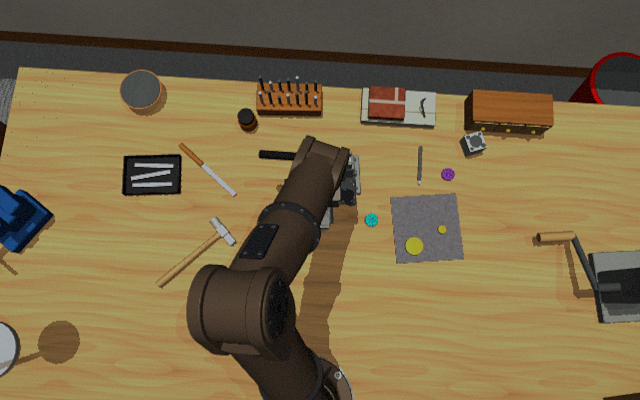

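Call:
jog_arm:
  series:
    - {"dr": [0,0,0],"translation": [20,0,0],"jaw": 0.8}
    - {"dr": [0,0,0],"translation": [34,0,0],"jaw": 0.8}
    - {"dr": [0,0,0],"translation": [34,0,0],"jaw": 0.8}
    - {"dr": [0,0,0],"translation": [34,0,0],"jaw": 0.8}

```text
time_s: 8.3
tool_pos: [0.5616, 0.0051, 0.0542]
orientation: [[0.001, -0.996, -0.088], [0.0, -0.088, 0.996], [-1.0, -0.001, -0.0]]
force: [-0.0, 0.2, -1.4]
opening: 0.0379
```

```bash
python3 look2.py g4 1; python3 - <<'E'
import cv2,numpy as np
from h import *
a=cv2.imread("pics/side0.png");b=cv2.imread("pics/g4_side.png")
# predicted circles: medal at tool pos, cup outer/dots from initial estimate
p=np.array(sensors.get_obs()["tool_pos"])
x0,y0=300,195
out=[]
for im in(a,b):
    z=cv2.resize(im[y0:y0+50,x0:x0+50],(400,400),interpolation=cv2.INTER_CUBIC)
    for ctr,r,zz,col in(((.561,.0055),.025,.047,(0,255,0)),((.561,.0055),.022,.047,(255,255,0))):
        P=[proj("side",np.array([ctr[0]+r*np.cos(t),ctr[1]+r*np.sin(t),zz])) for t in np.linspace(0,6.283,60)]
        cv2.polylines(z,[((np.array(P)-[x0,y0]+.5)*8).astype(int)],True,col,1)
    out.append(z)
cv2.imwrite("pics/g4b.png",np.hstack(out))
E
```

```text
[0.5616 0.0051 0.0542] 0.03791947140879866 8.3 [ 0.0006  0.     -1.    ]
```

View pics/g4.png

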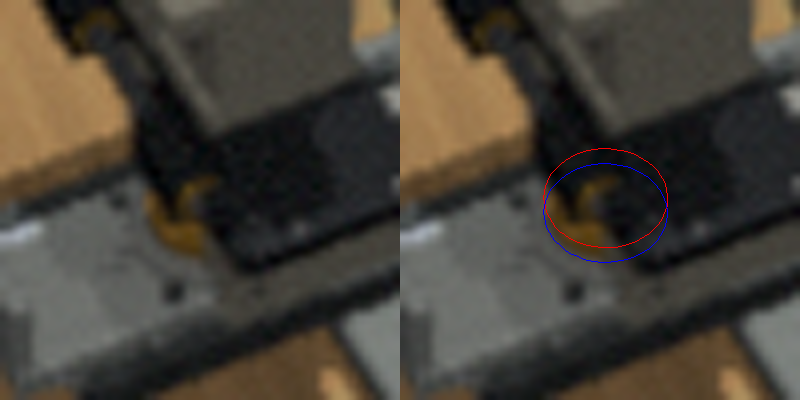

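View pics/g4b.png

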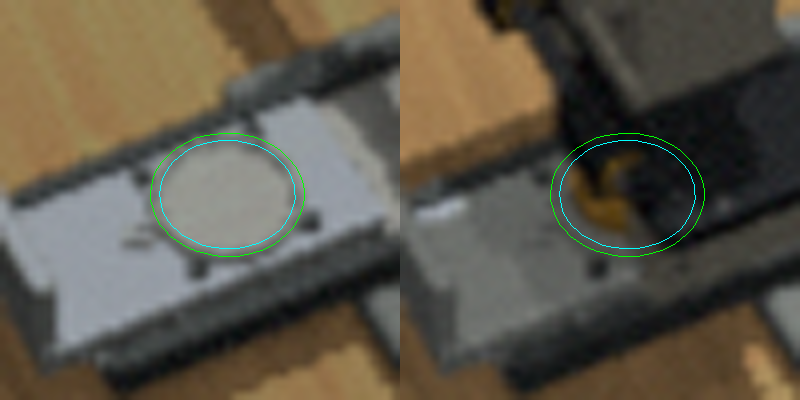

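```bash
python3 - <<'E'
from h import *
p=np.array(sensors.get_obs()["tool_pos"])
fs=np.mean([optics.grab_frame("side").astype(float) for _ in range(6)],0).astype(np.uint8)[:,:,::-1].copy()
cv2.imwrite("pics/g5_side.png",fs)
x0,y0,w,k=312,200,30,20
z=cv2.resize(fs[y0:y0+w,x0:x0+w],(600,600),interpolation=cv2.INTER_CUBIC)
z=cv2.convertScaleAbs(z,alpha=1.8,beta=10)
def circ(im,ctr,r,col):
    P=[proj("side",np.array([ctr[0]+r*np.cos(t),ctr[1]+r*np.sin(t),ctr[2]])) for t in np.linspace(0,6.283,90)]
    cv2.polylines(im,[((np.array(P)-[x0,y0]+.5)*k).astype(int)],True,col,1)
circ(z,p+[0,0,.004],.02,(0,0,255));circ(z,p+[0,0,-.004],.02,(255,0,0))
circ(z,[.561,.0055,.047],.025,(0,255,0))
cv2.imwrite("pics/g5.png",z)
h=cv2.cvtColor(fs,cv2.COLOR_BGR2HSV)
for r in range(208,226): print(r,' '.join('%3d/%3d/%3d'%tuple(h[r,c]) for c in range(316,330)))
E
```

```text
208  16/127/166  16/128/140  16/129/113  16/122/ 65  18/ 75/ 17  98/ 60/ 17 110/ 38/ 20  96/ 64/ 20 110/ 36/ 21 110/ 48/ 16 100/ 51/ 15 105/ 93/ 11  20/ 21/ 36  25/ 31/ 50
209  16/127/122  16/128/106  16/130/ 94  17/137/ 54  15/ 34/ 15  98/ 57/ 18 105/ 49/ 21  90/ 26/ 20 105/ 46/ 22 105/ 26/ 20 113/ 60/ 17 132/ 98/ 13 120/ 27/ 19  50/ 29/ 26
210  17/129/ 93  16/130/ 94  16/135/ 91  17/137/ 54   0/ 73/ 14 102/ 71/ 18  90/ 13/ 20 120/ 33/ 23   0/  0/ 20  98/ 51/ 20 120/ 35/ 22 113/ 60/ 17  90/ 23/ 11 110/ 48/ 16
211  17/136/ 88  16/129/ 91  15/118/ 80  16/113/ 43  10/ 51/ 15   0/ 26/ 10  90/ 28/ 18  90/ 67/ 19  90/ 51/ 20 105/ 27/ 19 100/ 40/ 19  90/ 13/ 19 105/ 73/ 14  90/ 18/ 14
212  16/108/ 71  17/100/ 64  14/ 63/ 53  15/ 17/ 30 108/ 91/ 14  90/ 23/ 11 110/ 45/ 17  98/ 60/ 17 110/ 38/ 20 110/ 36/ 21 113/ 49/ 21 113/ 57/ 18 120/ 85/ 18  90/ 57/  9
213  13/ 42/ 43  30/ 13/ 38 100/ 21/ 37  90/ 14/ 37  90/ 21/ 24 120/ 70/ 11  80/ 77/ 10 120/ 57/ 18 100/ 35/ 22 110/ 40/ 19  96/ 67/ 19  90/ 13/ 20  30/ 57/ 18   8/ 60/ 17
214  70/ 20/ 38  90/ 28/ 37  90/ 12/ 43  60/  8/ 65  60/  4/ 58  75/
[... 1295 characters left out ...]
  16/ 83/ 34
222  50/  8/ 94  45/ 11/ 92  40/  9/ 88  30/  6/ 83  40/  9/ 82  40/  9/ 85  19/ 26/ 79  18/ 93/ 71  18/159/ 74  19/192/ 73  19/194/ 79  19/190/ 83  19/122/ 71  18/ 60/ 51
223  45/ 11/ 94  30/  6/ 82  45/  6/ 79  40/ 10/ 74  30/ 10/ 76  45/  6/ 81  30/ 12/ 83  23/ 26/ 80  19/ 66/ 73  19/124/ 70  18/166/ 69  18/169/ 71  18/110/ 65  21/ 46/ 56
224  40/  8/ 95  30/  6/ 88  30/  9/ 85  38/ 12/ 88  45/ 13/ 81  40/ 10/ 77  40/  9/ 82  20/  9/ 84  20/ 18/ 83  23/ 29/ 79  19/ 48/ 75  19/ 65/ 74  19/ 68/ 64  20/ 40/ 58
225  40/  9/ 85  40/  9/ 82  30/  6/ 83  45/ 11/ 93  53/ 11/ 93  45/ 12/ 82  20/ 10/ 75  30/  6/ 79  38/ 12/ 83  40/  9/ 84  38/ 12/ 82  20/ 19/ 81  20/ 22/ 71  23/ 32/ 63
```

View pics/g5.png

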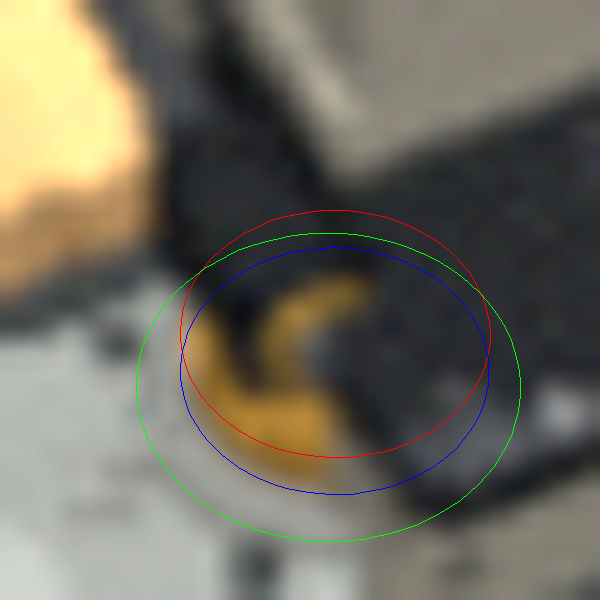

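Call:
jog_arm:
  series:
    - {"dr": [0,0,0],"translation": [2,0,0],"jaw": 0.8}
    - {"dr": [0,0,0],"translation": [4,0,0],"jaw": 0.8}
    - {"dr": [0,0,0],"translation": [5.5,0,0],"jaw": 0.8}
    - {"dr": [0,0,0],"translation": [5.5,0,0],"jaw": 0.8}
    - {"dr": [0,0,0],"translation": [5.5,0,0],"jaw": 0.8}

```text
time_s: 9.32
tool_pos: [0.5612, 0.0052, 0.0482]
orientation: [[0.0, -0.996, -0.089], [-0.0, -0.089, 0.996], [-1.0, -0.0, -0.0]]
force: [0.2, 0.2, -0.6]
opening: 0.0381
```

Call:
jog_arm:
  series:
    - {"dr": [0,0,0],"translation": [0,0,0],"jaw": 0.5}
    - {"dr": [0,0,0],"translation": [0,0,0],"jaw": 0.4}
    - {"dr": [0,0,0],"translation": [0,0,0],"jaw": 0.35}
    - {"dr": [0,0,0],"translation": [0,0,0],"jaw": 0.35}
    - {"dr": [0,0,0],"translation": [-10,0,0],"jaw": 0.35}

```text
time_s: 9.95
tool_pos: [0.5607, 0.0052, 0.0581]
orientation: [[-0.001, -0.996, -0.089], [-0.0, -0.089, 0.996], [-1.0, 0.001, -0.0]]
force: [-0.1, 0.0, 0.2]
opening: 0.0597
```

Call:
jog_arm:
  series:
    - {"dr": [0,0,0],"translation": [-40,0,0],"jaw": 0.35}
    - {"dr": [0,0,0],"translation": [-80,0,0],"jaw": 0.35}
    - {"dr": [0,0,0],"translation": [-80,60,0],"jaw": 0.6}
    - {"dr": [0,0,0],"translation": [-80,120,0],"jaw": 0.8}
    - {"dr": [0,0,0],"translation": [-80,160,0],"jaw": 1}

```text
time_s: 10.58
tool_pos: [0.3991, -0.0092, 0.1384]
orientation: [[-0.001, -0.996, -0.088], [0.001, -0.088, 0.996], [-1.0, 0.001, 0.001]]
force: [0.1, 0.7, 0.5]
opening: 0.0339
```

```bash
python3 - <<'E'
from h import *
print(sensors.get_obs()["tool_pos"],sensors.get_obs()["time_s"])
ims=[]
for c,x0,y0 in(("side",300,190),("top",290,170)):
    f=np.mean([optics.grab_frame(c).astype(float) for _ in range(3)],0).astype(np.uint8)[:,:,::-1].copy()
    cv2.imwrite(f"pics/g6_{c}.png",f)
    ims.append(cv2.resize(f[y0:y0+50,x0:x0+50],(400,400),interpolation=cv2.INTER_CUBIC))
    h=cv2.cvtColor(f,cv2.COLOR_BGR2HSV)
    m=((h[...,0]>=15)&(h[...,0]<=34)&(h[...,1]>120)&(h[...,2]>50)).astype(np.uint8)
    m2=np.zeros_like(m);m2[y0:y0+50,x0:x0+50]=m[y0:y0+50,x0:x0+50]
    k,l,st,ce=cv2.connectedComponentsWithStats(m2)
    for i in range(1,k):
        if st[i,4]>60:print(c,st[i],ce[i],atz(c,ce[i],.050))
cv2.imwrite("pics/g6.png",np.hstack(ims))
E
```

```text
[ 0.3991 -0.0092  0.1384] 10.575
side [323 190  18  13 166] [331.5301 195.4217] [0.5982 0.0734 0.05  ]
side [305 196  12  17  73] [310.3288 205.0274] [0.5331 0.0627 0.05  ]
side [300 199   9  19  92] [303.337  209.8043] [0.5104 0.0542 0.05  ]
side [322 213  14  12 142] [328.4085 218.6197] [0.5615 0.0034 0.05  ]
side [329 233  19   7  67] [338.7164 237.0746] [ 0.5644 -0.0596  0.05  ]
top [290 170  16  50 446] [295.3475 198.0336] [0.5683 0.0765 0.05  ]
top [333 194   7  23 145] [336.1793 204.7379] [ 0.5563 -0.0443  0.05  ]
top [313 196  13  13 131] [319.0611 201.5725] [0.5624 0.0063 0.05  ]
```

View pics/g6.png

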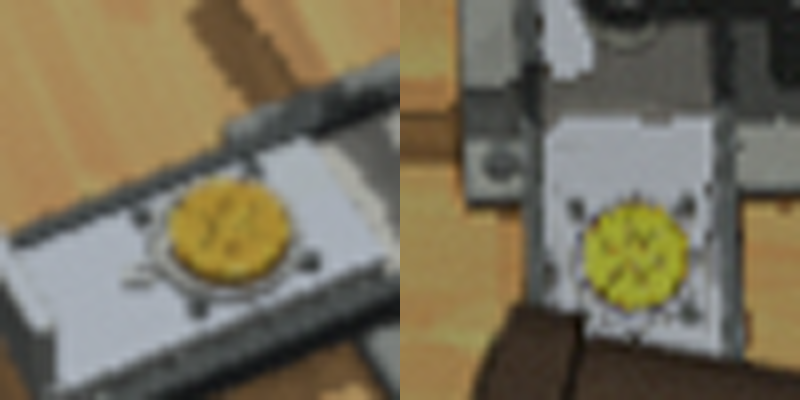

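Call:
jog_arm:
  series:
    - {"dr": [0,0,0],"translation": [50,0,0],"jaw": 1}
    - {"dr": [0,0,0],"translation": [82,0,0],"jaw": 1}
    - {"dr": [0,0,0],"translation": [82,-30,0],"jaw": 1}
    - {"dr": [0,0,0],"translation": [82,-55,0],"jaw": 1}
    - {"dr": [0,0,0],"translation": [82,-65,0],"jaw": 1}

```text
time_s: 11.5
tool_pos: [0.469, -0.0033, 0.0559]
orientation: [[0.001, -0.996, -0.089], [-0.001, -0.089, 0.996], [-1.0, -0.001, -0.001]]
force: [0.2, -0.1, 0.1]
opening: 0.0004
```

Call:
jog_arm:
  series:
    - {"dr": [0,0,0],"translation": [0,-5,0],"jaw": 1}
    - {"dr": [0,0,0],"translation": [0,-10,0],"jaw": 1}
    - {"dr": [0,0,0],"translation": [0,-15,0],"jaw": 1}
    - {"dr": [0,0,0],"translation": [0,-20,0],"jaw": 1}
    - {"dr": [0,0,0],"translation": [0,-25,0],"jaw": 1}

```text
time_s: 12.12
tool_pos: [0.4916, -0.0008, 0.0562]
orientation: [[-0.0, -0.996, -0.089], [0.0, -0.089, 0.996], [-1.0, 0.0, 0.0]]
force: [-2.1, -0.3, -1.1]
opening: 0.0005
```

Call:
jog_arm:
  series:
    - {"dr": [0,0,0],"translation": [0,-8,0],"jaw": 1}
    - {"dr": [0,0,0],"translation": [0,-18,0],"jaw": 1}
    - {"dr": [0,0,0],"translation": [0,-28,0],"jaw": 1}
    - {"dr": [0,0,0],"translation": [0,-38,0],"jaw": 1}
    - {"dr": [0,0,0],"translation": [0,-48,0],"jaw": 1}

```text
time_s: 12.75
tool_pos: [0.5401, 0.0034, 0.0562]
orientation: [[0.0, -0.996, -0.089], [0.0, -0.089, 0.996], [-1.0, -0.0, 0.0]]
force: [-2.2, 0.9, 1.3]
opening: 0.0005
```

Call:
jog_arm:
  series:
    - {"dr": [0,0,0],"translation": [0,-4,0],"jaw": 1}
    - {"dr": [0,0,0],"translation": [0,-8,0],"jaw": 1}
    - {"dr": [0,0,0],"translation": [0,-12,0],"jaw": 1}
    - {"dr": [0,0,0],"translation": [0,-15,0],"jaw": 1}
    - {"dr": [0,0,0],"translation": [0,-18,0],"jaw": 1}

```text
time_s: 13.38
tool_pos: [0.5573, 0.0049, 0.0562]
orientation: [[-0.0, -0.996, -0.089], [0.0, -0.089, 0.996], [-1.0, 0.0, 0.0]]
force: [-1.7, 0.4, -0.8]
opening: 0.0004
```

Call:
jog_arm:
  series:
    - {"dr": [0,0,0],"translation": [0,-2,0],"jaw": 1}
    - {"dr": [0,0,0],"translation": [0,-4,0],"jaw": 1}
    - {"dr": [0,0,0],"translation": [0,-5,0],"jaw": 1}
    - {"dr": [0,0,0],"translation": [0,-5,0],"jaw": 1}

```text
time_s: 13.88
tool_pos: [0.5601, 0.0051, 0.0559]
orientation: [[-0.004, -0.996, -0.088], [0.0, -0.088, 0.996], [-1.0, 0.004, 0.001]]
force: [-8.4, 0.2, 5.1]
opening: -0.0
```

Call:
jog_arm:
  series:
    - {"dr": [0,0,0],"translation": [0,-2,0],"jaw": 1}
    - {"dr": [0,0,0],"translation": [0,-4,0],"jaw": 1}
    - {"dr": [0,0,0],"translation": [0,-4,0],"jaw": 1}

```text
time_s: 14.25
tool_pos: [0.5601, 0.0051, 0.0553]
orientation: [[-0.011, -0.996, -0.088], [0.001, -0.088, 0.996], [-1.0, 0.011, 0.002]]
force: [-20.3, -1.4, 15.3]
opening: 0.0004
```

Call:
jog_arm:
  series:
    - {"dr": [0,0,0],"translation": [0,10,0],"jaw": 1}
    - {"dr": [0,0,0],"translation": [0,60,0],"jaw": 1}
    - {"dr": [0,0,0],"translation": [-60,90,0],"jaw": 1}
    - {"dr": [0,0,0],"translation": [-120,110,20],"jaw": 1}
    - {"dr": [0,0,0],"translation": [-180,110,60],"jaw": 1}

```text
time_s: 14.88
tool_pos: [0.4519, 0.0456, 0.2236]
orientation: [[0.001, -0.996, -0.085], [0.001, -0.085, 0.996], [-1.0, -0.001, 0.0]]
force: [1.3, 2.5, -0.1]
opening: 0.0003
```

Call:
jog_arm:
  series:
    - {"dr": [0,0,0],"translation": [-40,0,40],"jaw": 1}
    - {"dr": [0,0,0],"translation": [-70,0,75],"jaw": 1}
    - {"dr": [0,0,0],"translation": [-70,0,75],"jaw": 1}

```text
time_s: 15.25
tool_pos: [0.4473, 0.1247, 0.2939]
orientation: [[0.005, -0.996, -0.093], [0.004, -0.093, 0.996], [-1.0, -0.005, 0.003]]
force: [-0.1, -0.3, -0.1]
opening: 0.0007
```

```bash
python3 - <<'E'
from h import *
print(sensors.get_obs()["tool_pos"],sensors.get_obs()["time_s"])
ims=[]
for c,x0,y0 in(("side",310,120),("top",250,130)):
    f=optics.grab_frame(c)[:,:,::-1].copy()
    cv2.imwrite(f"pics/g7_{c}.png",f)
    ims.append(cv2.resize(f[y0:y0+130,x0:x0+100],(400,520),interpolation=cv2.INTER_CUBIC))
cv2.imwrite("pics/g7.png",np.hstack(ims))
for n,z in(("cup",.044),("plate",.076),("foot",.07),("lever_grip",.239),("lever_pivot",.176),("medal",.044)):
    for c in("side","top"):
        for q in optics.tip_of(c,n)[:2]: print(n,c,round(q["p"],2),np.round(q["at"],1),atz(c,q["at"],z))
E
```

```text
[0.4473 0.1247 0.2939] 15.25
cup side 0.78 [358.2 207.9] [0.6504 0.0121 0.044 ]
cup top 0.77 [315.8 173.6] [0.6477 0.0216 0.044 ]
plate side 0.87 [331.8 212.1] [0.5698 0.0015 0.076 ]
plate top 0.8 [320.5 197.6] [0.5691 0.0028 0.076 ]
foot side 0.63 [358.6 199.8] [0.6525 0.0184 0.07  ]
lever_grip side 0.96 [341.1 125.6] [0.6421 0.1273 0.239 ]
lever_grip top 0.66 [276.5 153.6] [0.6438 0.1236 0.239 ]
lever_pivot side 0.64 [375.1 191.2] [ 0.6571 -0.0488  0.176 ]
lever_pivot top 0.82 [344.1 158.6] [ 0.6607 -0.0544  0.176 ]
medal side 0.73 [445.8 346.2] [ 0.6707 -0.3926  0.044 ]
medal side 0.49 [338.7 284.3] [ 0.5157 -0.178   0.044 ]
medal top 0.66 [445.2 172.8] [ 0.6761 -0.3632  0.044 ]
medal top 0.63 [420.5 160.3] [ 0.7098 -0.2888  0.044 ]
```

View pics/g7.png

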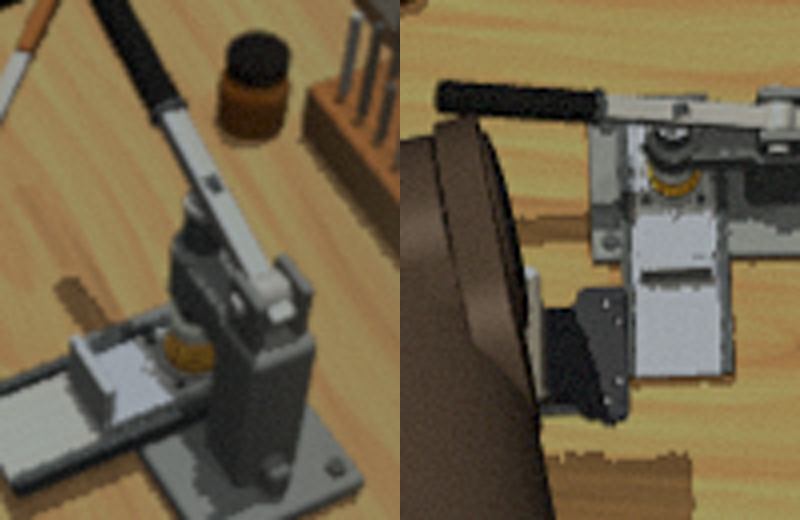

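Call:
jog_arm:
  series:
    - {"dr": [0,0,0],"translation": [0,-50,-3],"jaw": 1}
    - {"dr": [0,0,0],"translation": [0,-100,-6],"jaw": 1}
    - {"dr": [0,0,0],"translation": [0,-150,-9],"jaw": 1}
    - {"dr": [0,0,0],"translation": [0,-193,-12],"jaw": 1}
    - {"dr": [0,0,0],"translation": [0,-193,-12],"jaw": 1}

```text
time_s: 16.58
tool_pos: [0.6413, 0.1262, 0.2901]
orientation: [[-0.001, -0.996, -0.088], [-0.002, -0.088, 0.996], [-1.0, 0.001, -0.002]]
force: [-0.8, -0.5, -0.4]
opening: 0.0002
```

```bash
python3 - <<'E'
from h import *
p=np.array(sensors.get_obs()["tool_pos"]);print(p,sensors.get_obs()["orientation"])
f=optics.grab_frame("side")[:,:,::-1].copy()
z=cv2.resize(f[60:220,290:450],(600,600),interpolation=cv2.INTER_CUBIC)
u=(proj("side",p)-[290,60])*3.75;cv2.circle(z,(int(u[0]),int(u[1])),3,(0,0,255),-1)
cv2.imwrite("pics/g8.png",z)
E
```

```text
[0.6413 0.1262 0.2901] [[-0.0007 -0.9961 -0.088 ]
 [-0.0024 -0.088   0.9961]
 [-1.      0.0009 -0.0023]]
```

View pics/g8.png

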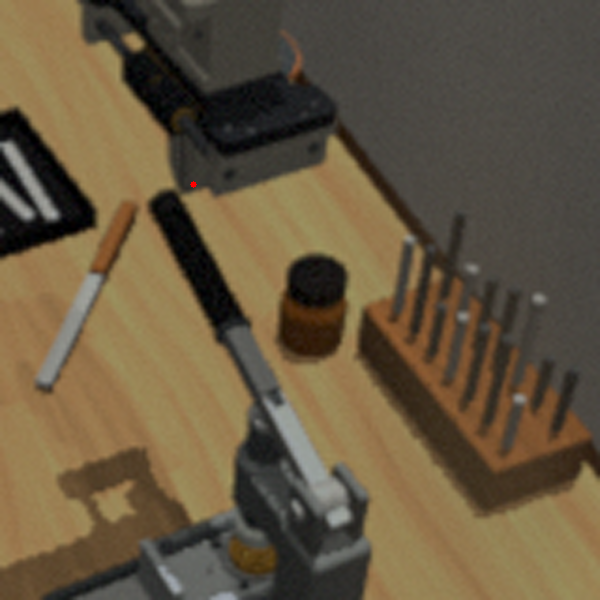

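Call:
jog_arm:
  series:
    - {"dr": [0,0,0],"translation": [20,0,0],"jaw": 1}
    - {"dr": [0,0,0],"translation": [30,0,0],"jaw": 1}
    - {"dr": [0,0,0],"translation": [38,0,0],"jaw": 1}
    - {"dr": [0,0,0],"translation": [45,0,0],"jaw": 1}
    - {"dr": [0,0,0],"translation": [50,0,0],"jaw": 1}

```text
time_s: 17.25
tool_pos: [0.6396, 0.1272, 0.2422]
orientation: [[0.001, -0.996, -0.089], [0.001, -0.089, 0.996], [-1.0, -0.001, 0.001]]
force: [-0.7, 2.0, 5.0]
opening: 0.0002
```

Call:
jog_arm:
  series:
    - {"dr": [0,0,0],"translation": [9,0,1],"jaw": 1}
    - {"dr": [0,0,0],"translation": [18,0,2],"jaw": 1}
    - {"dr": [0,0,0],"translation": [27,0,4],"jaw": 1}
    - {"dr": [0,0,0],"translation": [36,0,5],"jaw": 1}
    - {"dr": [0,0,0],"translation": [42,0,6],"jaw": 1}

```text
time_s: 17.88
tool_pos: [0.6395, 0.1339, 0.2004]
orientation: [[0.002, -0.996, -0.09], [0.002, -0.09, 0.996], [-1.0, -0.002, 0.002]]
force: [-0.9, 3.0, 9.7]
opening: -0.0
```

Call:
jog_arm:
  series:
    - {"dr": [0,0,0],"translation": [4,0,0],"jaw": 1}
    - {"dr": [0,0,0],"translation": [8,0,0],"jaw": 1}
    - {"dr": [0,0,0],"translation": [12,0,0],"jaw": 1}
    - {"dr": [0,0,0],"translation": [12,0,0],"jaw": 1}
    - {"dr": [0,0,0],"translation": [12,0,0],"jaw": 1}

```text
time_s: 18.5
tool_pos: [0.6394, 0.1348, 0.1893]
orientation: [[0.002, -0.996, -0.09], [0.003, -0.09, 0.996], [-1.0, -0.002, 0.003]]
force: [-4.9, 5.4, 12.8]
opening: 0.0006
```

```bash
python3 - <<'E'
from h import *
o=sensors.get_obs();p=np.array(o["tool_pos"]);print(p,o["force"],o["time_s"])
ims=[]
for c,x0,y0 in(("side",300,110),("top",240,120)):
    f=optics.grab_frame(c)[:,:,::-1].copy()
    cv2.imwrite(f"pics/g9_{c}.png",f)
    ims.append(cv2.resize(f[y0:y0+130,x0:x0+100],(400,520),interpolation=cv2.INTER_CUBIC))
cv2.imwrite("pics/g9.png",np.hstack(ims))
for n,z in(("cup",.044),("plate",.076),("lever_grip",.176)):
    for c in("side","top"):
        for q in optics.tip_of(c,n)[:1]: print(n,c,round(q["p"],2),np.round(q["at"],1),atz(c,q["at"],z))
E
```

```text
[0.6394 0.1348 0.1893] [-4.9163  5.3548 12.7936] 18.5
cup side 0.75 [356.9 210.7] [0.6433 0.0047 0.044 ]
cup top 0.96 [317.6 172. ] [0.653  0.0166 0.044 ]
plate side 0.89 [328.8 209.8] [0.5654 0.0112 0.076 ]
plate top 0.63 [318.5 197.5] [0.569  0.0086 0.076 ]
lever_grip side 0.93 [339.2 142.9] [0.6417 0.1337 0.176 ]
```

View pics/g9.png

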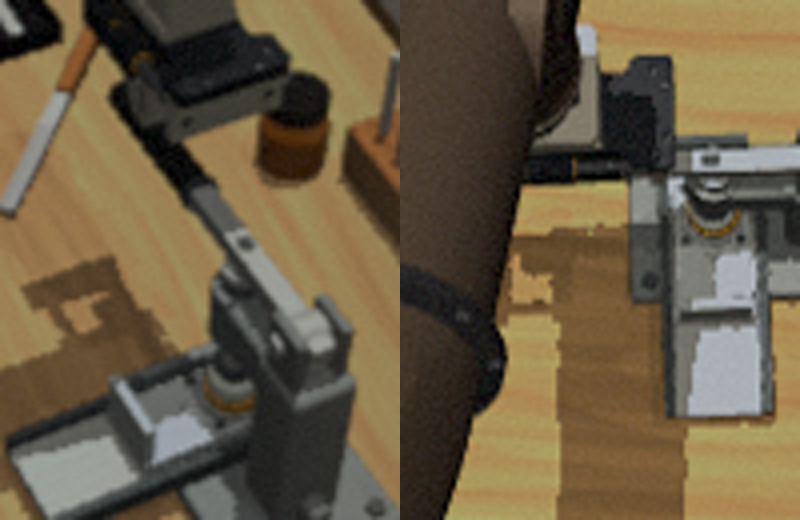

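Call:
jog_arm:
  series:
    - {"dr": [0,0,0],"translation": [0,0,0],"jaw": 1}
    - {"dr": [0,0,0],"translation": [1,0,0],"jaw": 1}
    - {"dr": [0,0,0],"translation": [1,0,0],"jaw": 1}
    - {"dr": [0,0,0],"translation": [1,0,0],"jaw": 1}
    - {"dr": [0,0,0],"translation": [1,0,0],"jaw": 1}

```text
time_s: 19.52
tool_pos: [0.6394, 0.1349, 0.1885]
orientation: [[0.002, -0.996, -0.091], [0.004, -0.091, 0.996], [-1.0, -0.003, 0.003]]
force: [-3.9, 6.1, 13.6]
opening: 0.0004
```

Call:
jog_arm:
  series:
    - {"dr": [0,0,0],"translation": [0,0,0],"jaw": 1}
    - {"dr": [0,0,0],"translation": [0,0,0],"jaw": 1}
    - {"dr": [0,0,0],"translation": [0,0,0],"jaw": 1}
    - {"dr": [0,0,0],"translation": [0,0,0],"jaw": 1}
    - {"dr": [0,0,0],"translation": [0,0,0],"jaw": 1}

```text
time_s: 20.15
tool_pos: [0.6394, 0.1349, 0.1885]
orientation: [[0.002, -0.996, -0.091], [0.004, -0.091, 0.996], [-1.0, -0.002, 0.003]]
force: [-2.7, 6.4, 14.2]
opening: 0.0004
```

```bash
python3 - <<'E'
from bench import sensors,ticket
print(ticket.hand_in()); o=sensors.get_obs(); print(o["time_s"],o["tool_pos"],o["force"])
E
```

```text
the job is handed in; nothing more can be done
None
the job is handed in; nothing more can be done
```

I laid the medal in the cup, let go of it, and pushed the slide home. I then pressed the lever to about level with the closed fingertips and handed the job in with the arm still holding it there.

- **Medal in the cup:** After release, the two cameras put it within about 2.5 mm of the estimated cup centre, about 1 mm when averaged. They disagreed with each other by about 3 mm in y. I judged it seated from the height the fingers reached without resistance and from the picture, since seating can't be measured directly.
- **Slide home:** The slide hit its stop, and the force rose from about 2 N to 20 N with no further movement. A picture taken afterwards shows the medal under the foot.
- **Lever held:** The last reading was about 14 N straight down on the grip, with the fingertips steady at z 0.1885 m. I estimate the lever angle at about 0.33 rad, against 0.34 for level. The foot force follows from that as roughly 15 N, but was not measured.

**Deviations and limits:**
- **Side force:** There was a sideways force of 3–6 N at the grip during the hold, but nothing slipped.
- **Lever not clamped:** I held the lever by pressing on top of the grip rather than clamping the fingers around it.
- **Other discs and tools:** I did not touch them, but I did not measure them again at the end.

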